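# Close and lock the parts drawer unit

### The job

Close up the steel drawer unit for the end of the shift: with the fingertips, gently push the open drawer and the half-inserted blue tray fully home until their fronts are flush with the unit, and only then push the orange thumb block to slide the locking bar all the way to the left (seen from the unit's front, where the robot stands). Only push: do not lift the tray, let nothing slam, leave the cup in the tray untouched and upright, and leave everything else where it stands.

Things in the scene. Friction and masses are not known exactly. Their poses are not given: they have to be found in the camera images.
- unit: steel drawer unit fixed to the bench, 220 mm deep, 410 mm wide, 80 mm high, roof 4 mm. Origin on the bench surface in its front plane, at the middle of the 60 mm wide centre post; x runs into the unit (away from its front), y to the left seen from the front, z up. From the origin along y: left bay 30 to 180 mm (no floor, open in front, inner back wall 210 mm behind the front), right bay -180 to -30 mm (the drawer), left wall to 190, right wall to -220
- drawer (a joint): steel drawer with a yellow stripe in the right bay: how far it stands open in m; 0 = shut, front flush with the unit's front; it slides level with about 2 N of friction and stays where it is left, with a hard stop at 0
- drawer_front (a point): centre of the flat outer face of the drawer's front, 40 mm above the bench; the front plate is 146 mm wide, 4 mm thick and reaches from 8 to 72 mm above the bench; axes as the unit's, it moves with the drawer along the unit's x
- tray: loose blue plastic tray, 210 (x) x 144 (y) x 60 mm high, walls and floor 4 mm, 0.4 kg, standing on the bench part-way into the left bay (its front 50 to 110 mm out), which guides it with 3 mm to spare on each side. Origin at the centre of its underside; axes as the unit's. Fully home its back meets the bay's back wall, its front is flush with the unit's front and its origin lies 105 mm behind the unit's front plane. Friction with the bench 2 to 8 N
- tray_front (a point): centre of the tray's flat outer front face, 30 mm above the bench
- lockbar (a joint): aluminium locking bar lying along the front of the unit's roof: how far it has been slid to the left (along the unit's +y) in m; 0 = unlocked, 0.040 = hard stop, locked, when its two orange tongues hang before the drawer's and the tray's fronts (they hang 58 to 87 mm above the bench, 8 to 12 mm ahead of the unit's front plane, and unlocked hang before the centre post and the right wall). About 2 N of friction, stays where it is left
- thumb (a point): centre of the orange thumb block that stands up on the locking bar, 22 (x) x 12 (y) x 30 mm high, from 87 to 117 mm above the bench; the bar's own top is at 87 mm; the point lies 18 mm behind the unit's front plane, and with the bar at 0 it is 20 mm right (-y) of the centre post's middle; axes as the unit's
- cup: small loose white cup, 44 mm across, 36 mm high, standing in the tray on its 4 mm floor; origin at the centre of its underside. It rides along and is not to be touched
- jar: bystander: amber glass jar with white cap, 36 mm across, 50 mm high, loose on the bench in front of the centre post, between the open drawer and the tray; origin under its centre
- spool: bystander: brass spool, 44 mm across, 32 mm high, loose on the right rear of the unit's roof; origin under its centre
- carton: bystander: cardboard box 60 x 50 x 35 mm, loose on the left rear of the unit's roof; origin under its centre
- fan: bystander: black square fan 86 mm wide, 92 mm high on a wooden foot 50 x 85 mm, loose on the bench to the right; origin under its foot
- driver: bystander: screwdriver 170 mm long lying loose on the bench to the left; its x axis runs along it
- heel: bystander: dark wooden block 50 x 35 x 60 mm high, loose on the bench to the left; origin under its centre

How it is judged (in metres and radians):
On the way, in this order (a step that is already met when the one before it is completed fails the run):
1. the drawer and the tray are both fully home (value of joint drawer below 0.005 m and x of tray in the frame of unit between 0.099 and 0.112 m and y of tray in the frame of unit between 0.095 and 0.115 m and height (world z) of tray below 0.006 m), for 0.2 s.
2. the locking bar is slid fully across (value of joint lockbar above 0.035 m), for 0.2 s.
At the end, for the whole second after the job is handed in: drawer within 5 mm of shut; tray on the bench in its bay within 7 mm of its flush home position; locking bar within 5 mm of its left stop; cup upright in the tray; tray and cup at rest; all bystanders within 30 mm of where they stood (all of step 1 and value of joint lockbar above 0.035 m and linear speed of each of tray, cup below 0.01 m/s and angle between cup's own z axis and vertical below 0.2 rad and horizontal distance between cup and tray below 0.12 m and distance of each of jar, spool, carton, fan, driver, heel from where it was at the start of the episode below 0.03 m); the robot touches nothing.
It fails at once if the tray is lifted or tipped (height (world z) of tray above 0.012 m or angle between tray's own z axis and vertical above 0.12 rad).
It fails at once if the cup is lifted, tipped over or touched by the fingers (height (world z) of cup above 0.025 m or angle between cup's own z axis and vertical above 0.5 rad or contact force between cup and the fingers above 0.5 N).
It fails at once if the drawer, tray or bar is slammed (faster than 0.4 m/s) (velocity of joint drawer below -0.4 m/s or linear speed of tray above 0.4 m/s or velocity of joint lockbar above 0.4 m/s).
It fails at once if a bystander is moved by more than 30 mm or tipped over (distance of any of jar, spool, carton, fan, driver, heel from where it was at the start of the episode above 0.03 m or angle between any of jar, spool, carton, fan, heel's own z axis and vertical above 0.5 rad).
It also fails if it takes over 51 s, if anything falls off the work surface, if the arm or the gripper's body presses on something with over 40 N, if the wrist force passes 120 N, or if a joint passes its speed limit or range.

### The arm

A 6-joint arm with a two-finger parallel gripper is mounted at the origin on the work surface. World frame = base frame: x ahead of the robot, y to its left, z up, the work surface at z = 0. Lengths are in m, angles in degrees, forces in N, time in s.
With the tool pointing down it reaches from about 0.35 to 0.975 m from the base axis. Payload 17.4 kg.
Tool frame: the origin (TCP) lies between the finger pads; the fingertips stand 8 mm ahead of it and the grasp point (between the pads) lies 11 mm behind it; y points along the fingers, z is the direction in which the jaws open and shut, and the axes are right-handed (so a half turn about y gives the same grasp; the last joint's range is limited). The gripper opens to 85 mm and grips with 20 to 120 N. Pads are 22 mm wide; open, the fingers measure 114 mm over their backs; the gripper's body (76 mm by 85 mm) begins 54 mm behind the grasp point. The pads swing forward as they close: fully open they stand 13 mm farther back than shut.
Start: joints at [75.184, 6.646, 82.598, -0, 90.757, -2.166], TCP at [0.148, 0.659, 0.239] pointing down, gripper open.
Joint ranges: [-162.19, 162.19], [-47.58, 125.68], [4.15, 143.07], [-65.23, 245.23], [0.69, 171.88], [-170.13, 170.13]. Speed limits (degrees/s): [108.29, 108.29, 127.2, 180, 180, 180].

### API

Orientations are given as [roll, pitch, yaw] about the fixed x, y, z axes, in that order (R = Rz(yaw) Ry(pitch) Rx(roll)).
In Python, from rig import arm gives the robot as it stands.
- The arm moves only by the tool servo_tool, never from a script. Its argument "plan" is a list that holds one entry, the list of rows, each a list of 5 numbers: the opening, from 0 (shut) to 1 (fully open), then the shift along the world's x, y, z in m, then the turn about the world's z in degrees. In form: [[[hand, dx, dy, dz, yaw], ...]]. A call has 1 to 5 rows; each row shifts and turns the pose as measured when the row begins; what a row does not reach is not made up. A row lasts 1/10 s, in which the tool goes at most 50 mm and 8.59 degrees, less where a joint would pass 70% of its speed; a pose out of reach is approached as far as the arm can. A call is refused whole if a number of a shift passes 0.05 or a number of a turn 8.59, either way. A call with a gripper value outside its range is refused whole. The fingers move at their own pace and stop on an object; "grip_force" is the grip in N (left out, the last holds). Time passes only in rows, so rows that do not move let the fingers close. It gives the time, the measured TCP pose, the force and the opening at its end, in the units of the state.
- arm.sense(): the state, without advancing time (a new reading comes with each control period).
- arm.snapshot(name): name is "scene" or "top"; returns a dict with "color" (384x512x3 uint8, red, green, blue), "range_z" (384x512 float32, m along the optical axis (not along the pixel's ray), 0 where there is no reading), "fx", "fy", "cx", "cy" (pixels), "xyz" and "attitude" of the camera in the world. Camera axes: x right, y up, looking along -z (the intrinsics and any distortion apply to the point x, -y, -z); pixel columns grow to the right and rows downward; lengths in m; the calibration is good to about 2 mm. A picture is of the moment at which its call begins.
- arm.job_done(): hands the job in, once; it reports no verdict.
The state is a dict: "time": time; "qpos": joint angles; "joint_velocities": joint speeds; "effort": joint torques, N m; "position": TCP position; "ee_rot": TCP orientation; "force": force on the tool from outside, world axes, zero at the start; "moment": the same for the moment, N m; "opening": finger opening in m.
Only numpy, scipy, OpenCV 4.12 (cv2) and the standard library are available. Lean on these libraries where they do the work, as an engineer would, in place of code of your own. Each camera call takes 0.05 s, during which the arm holds its last target.

## Working session

There is one attempt and no reset: what is moved stays moved. The work goes in short steps, Python scripts to look and compute and a tool call to move; the robot and the scene stay as the last step left them, time stands still between calls to the robot, and variables do not carry over. Pictures are saved under pics/ and viewed, and the job is handed in when it is done.

Besides the shell and the picture viewer there is one more tool, called after "Request:" as name(argument=value, ...) on one line, values as JSON. servo_tool: Moves the arm, as the interface text tells. Its arguments: {"type":"object","properties":{"plan":{"type":"array","items":{"type":"array","items":{"type":"array","items":{"type":"number"}}}},"grip_force":{"type":"number"}},"required":["plan"]}

```bash
mkdir -p pics; ls
cat > h.py <<'E'
import numpy as np,cv2
from rig import arm
from scipy.spatial.transform import Rotation as R
def snap(n,f):
    s=arm.snapshot(n); cv2.imwrite('pics/'+f+'.png',cv2.cvtColor(s['color'],cv2.COLOR_RGB2BGR)); 
    np.savez('pics/'+f+'.npz',**s); return s
def rot(s):
    a=np.array(s['attitude'],float)
    if a.shape==(3,3): return a
    if a.size==4: raise Exception(a)
    return R.from_euler('xyz',a,degrees=True).as_matrix()
def cloud(s):
    z=s['range_z']; v,u=np.mgrid[:z.shape[0],:z.shape[1]]
    p=np.stack([(u-s['cx'])/s['fx']*z,-(v-s['cy'])/s['fy']*z,-z],-1)
    return p@rot(s).T+np.array(s['xyz'])
E
python3 - <<'E'
from h import *
for n in('scene','top'):
    s=snap(n,n+'0'); print(n,s['xyz'],s['attitude'],s['fx'],s['fy'],s['cx'],s['cy'],[k for k in s])
print(arm.sense())
E
```

```text
pics
scene [1.19370856 0.11097765 1.1253795 ] [31.45315772  0.73521331 98.87588025] 383.5338428556852 383.5338428556852 254.58913343291783 192.0316138462396 ['color', 'range_z', 'fx', 'fy', 'cx', 'cy', 'xyz', 'attitude']
top [0.28833797 0.00813061 1.42327829] [ 12.4885791   -0.37646595 -93.52390738] 399.80223668544744 399.80223668544744 262.73029764607185 197.71356850958023 ['color', 'range_z', 'fx', 'fy', 'cx', 'cy', 'xyz', 'attitude']
{'time': 0.1, 'qpos': array([ 7.51832504e+01,  6.67164727e+00,  8.26312512e+01, -4.35523703e-04,
        9.07553904e+01, -2.16624414e+00]), 'joint_velocities': array([ 0.0867243 , -0.14584104, -0.07242243, -0.01278175, -0.0226176 ,
       -0.09552802]), 'effort': array([ 3.09442097e-03, -7.33664775e+01, -6.33794117e+01,  9.94664038e-05,
        5.20740752e-03, -2.54032921e-05]), 'position': array([0.14780437, 0.65846244, 0.23864003]), 'ee_rot': array([-9.00582636e+01,  1.76808416e-03, -1.26505119e+01]), 'force': array([ 0.1812474 ,  0.74271581, -0.4162035 ]), 'moment': array([ 0.02168031, -0.00928351, -0.05435979]), 'opening': 0.08568363148489654}
```

View pics/scene0.png

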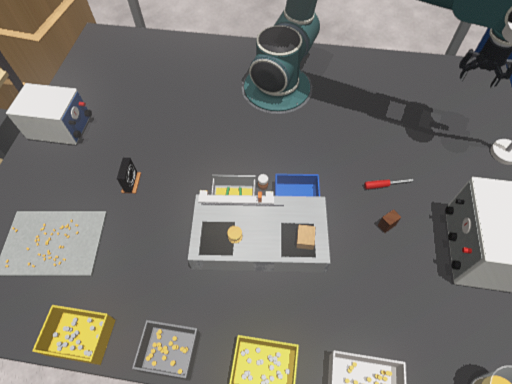

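View pics/top0.png

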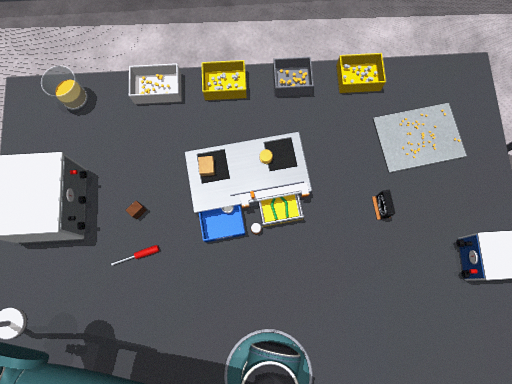

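The robot stands at the bottom of the top view, facing the unit. The unit is around (250,170), with the blue tray at (222,223), the drawer at (281,209), the jar at (256,228) and the orange thumb at (252,195). The cup is at about (228,209) in the tray. Next I'll measure these.

Run:
```python
from h import *
for n in('top','scene'):
    s=dict(np.load(f'pics/{n}0.npz')); P=cloud(s); c=s['color']
    hsv=cv2.cvtColor(c,cv2.COLOR_RGB2HSV); H,S,V=[hsv[...,i].astype(int) for i in range(3)]
    ok=(s['range_z']>0)&(P[...,0]>0.3)&(P[...,0]<0.9)&(abs(P[...,1])<.35)
    roof=ok&(abs(P[...,2]-.08)<.004)&(S<40)&(V>120)
    m=cv2.morphologyEx(roof.astype(np.uint8),cv2.MORPH_OPEN,np.ones((3,3)))
    n_,l,st,_=cv2.connectedComponentsWithStats(m); k=1+np.argmax(st[1:,4]); q=P[l==k]
    r=cv2.minAreaRect(q[:,:2].astype(np.float32)); print(n,'roof',r,cv2.boxPoints(r).round(4).tolist(),np.median(q[:,2]))
    def rep(nm,mk):
        q=P[mk&ok]; 
        if len(q)>3: print(' ',nm,len(q),np.median(q,0).round(4),q.min(0).round(3),q.max(0).round(3))
    rep('blue',(H>100)&(H<125)&(S>130))
    rep('bluetop',(H>100)&(H<125)&(S>130)&(abs(P[...,2]-.06)<.006))
    b=P[(H>100)&(H<125)&(S>130)&(abs(P[...,2]-.06)<.006)&ok]
    if len(b)>5: rr=cv2.minAreaRect(b[:,:2].astype(np.float32)); print(rr,cv2.boxPoints(rr).round(3).tolist())
    o=(H>4)&(H<16)&(S>170)
    for i in range(1,cv2.connectedComponentsWithStats((o&ok).astype(np.uint8))[0]):
        L=cv2.connectedComponents((o&ok).astype(np.uint8))[1]; rep('orange',L==i)
    rep('yellow',(H>20)&(H<34)&(S>150))
    big=c
    for (nm,x0,x1,y0,y1) in [('crop',0,0,0,0)]:
        u0,v0,w,h=(180,120,140,130) if n=='top' else (180,160,160,120)
        cv2.imwrite(f'pics/{n}crop.png',cv2.cvtColor(cv2.resize(c[v0:v0+h,u0:u0+w],None,fx=4.5,fy=4.5,interpolation=cv2.INTER_CUBIC),cv2.COLOR_RGB2BGR))
```

```text
top roof ((0.7090533375740051, 0.03992430493235588), (0.11999113112688065, 0.1945180743932724), 83.10401153564453) [[0.6053000092506409, -0.00800000037997961], [0.7983999848365784, -0.031300000846385956], [0.8127999901771545, 0.08780000358819962], [0.619700014591217, 0.1111999973654747]] 0.08036615696365557
  blue 1227 [0.5139 0.1363 0.005 ] [ 0.454  0.052 -0.007] [0.581 0.207 0.07 ]
  bluetop 121 [0.4769 0.1313 0.0597] [0.454 0.052 0.054] [0.568 0.205 0.066]
((0.5109733939170837, 0.12946900725364685), (0.0978257805109024, 0.14394913613796234), 7.154013156890869) [[0.453000009059906, 0.19499999284744263], [0.47099998593330383, 0.052000001072883606], [0.5680000185966492, 0.06400000303983688], [0.5509999990463257, 0.2070000022649765]]
  orange 10 [ 0.5863 -0.1625  0.0699] [ 0.586 -0.175  0.004] [ 0.599 -0.155  0.082]
  orange 5 [0.5592 0.0509 0.0667] [0.559 0.047 0.065] [0.56  0.054 0.083]
  yellow 718 [ 0.5632 -0.07    0.0167] [ 0.5   -0.143  0.005] [ 0.75  -0.013  0.12 ]
scene roof ((0.6841704845428467, 0.031187236309051514), (0.22306817770004272, 0.41006189584732056), 7.1815571784973145) [[0.5479000210762024, 0.2206999957561493], [0.5990999937057495, -0.18619999289512634], [0.8205000162124634, -0.1582999974489212], [0.7692000269889832, 0.24860000610351562]] 0.07961297749336771
  blue 685 [0.4801 0.1383 0.0052] [ 0.407  0.057 -0.004] [0.548 0.205 0.067]
  bluetop 127 [0.4714 0.1339 0.0589] [0.454 0.057 0.054] [0.548 0.205 0.064]
((0.5013791918754578, 0.12983644008636475), (0.08166985958814621, 0.14384223520755768), 7.131539344787598) [[0.4519999921321869, 0.19599999487400055], [0.4699999988079071, 0.05299999937415123], [0.5509999990463257, 0.06400000303983688], [0.5329999923706055, 0.20600000023841858]]
```

View pics/topcrop.png

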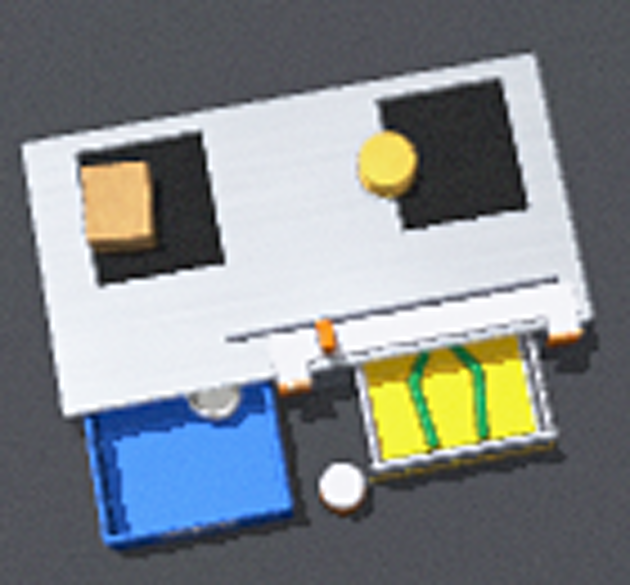

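View pics/scenecrop.png

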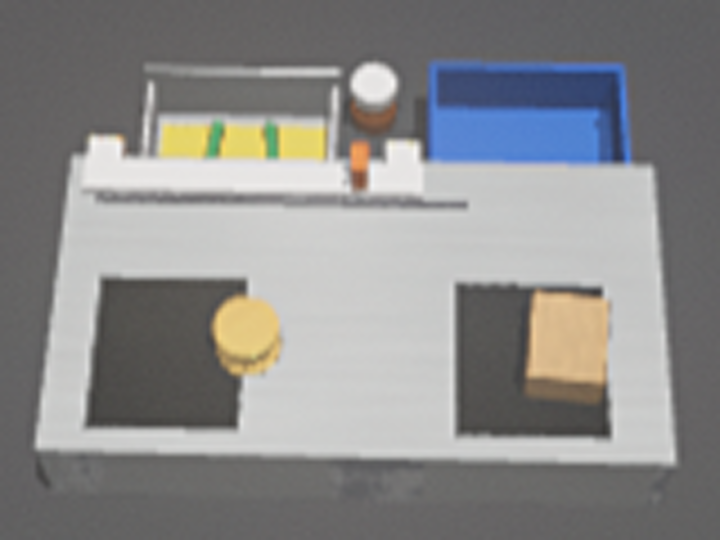

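```bash
cat >> h.py <<'E'
O=np.array([.5725,.0322]); TH=np.radians(7.18)
UX=np.array([np.cos(TH),np.sin(TH)]); UY=np.array([-UX[1],UX[0]])
def tou(p): d=np.asarray(p)[...,:2]-O; return np.stack([d@UX,d@UY],-1)
def tow(x,y): return O+x*UX+y*UY
E
python3 - <<'E'
from h import *
for n in('top','scene'):
    s=dict(np.load(f'pics/{n}0.npz')); P=cloud(s); U=tou(P); z=P[...,2]; ok=s['range_z']>0
    def rep(nm,m):
        m=m&ok
        if m.sum()>2: print(n,nm,m.sum(),'u min/max',np.percentile(U[m],[2,50,98],axis=0).round(4).tolist(),'z',np.percentile(z[m],[2,50,98]).round(3))
    box=lambda x0,x1,y0,y1,z0,z1:(U[...,0]>x0)&(U[...,0]<x1)&(U[...,1]>y0)&(U[...,1]<y1)&(z>z0)&(z<z1)
    rep('drawer top edge',box(-.15,-.02,-.185,-.032,.062,.08))
    rep('jar',box(-.15,-.015,-.028,.028,.042,.057))
    rep('tray rim',box(-.15,-.02,.03,.2,.05,.066))
    rep('thumb',box(0,.04,-.06,.06,.1,.125))
    rep('bar',box(-.02,.06,-.25,.1,.084,.092))
    rep('roof',box(-.02,.24,-.25,.25,.076,.083))
    rep('cup',box(-.15,.01,.04,.17,.03,.048))
print('home tray push',tow(-.011,.105),'drawer',tow(-.011,-.105))
E
```

```text
top drawer top edge 63 u min/max [[-0.0818, -0.1755], [-0.0802, -0.1064], [-0.0776, -0.038]] z [0.063 0.071 0.078]
top jar 73 u min/max [[-0.1008, -0.0239], [-0.0867, -0.009], [-0.071, 0.0058]] z [0.043 0.05  0.055]
top tray rim 124 u min/max [[-0.0978, 0.0324], [-0.0937, 0.1108], [-0.0248, 0.176]] z [0.051 0.059 0.065]
top thumb 27 u min/max [[0.0085, -0.0229], [0.0174, -0.0169], [0.0272, -0.0114]] z [0.101 0.116 0.123]
top bar 590 u min/max [[-0.0078, -0.2087], [0.0204, -0.0873], [0.055, 0.0636]] z [0.084 0.087 0.091]
top roof 4547 u min/max [[0.0042, -0.2146], [0.1084, -0.0052], [0.2175, 0.1817]] z [0.076 0.08  0.083]
top cup 44 u min/max [[-0.0978, 0.0502], [-0.0967, 0.0858], [0.0083, 0.1634]] z [0.03  0.039 0.047]
scene drawer top edge 100 u min/max [[-0.0818, -0.1726], [-0.0782, -0.1038], [-0.0756, -0.0357]] z [0.063 0.069 0.074]
scene jar 75 u min/max [[-0.1002, -0.0229], [-0.0838, -0.0063], [-0.0697, 0.0074]] z [0.043 0.048 0.053]
scene tray rim 177 u min/max [[-0.0983, 0.0339], [-0.0926, 0.1075], [-0.0228, 0.1771]] z [0.05  0.058 0.063]
scene thumb 36 u min/max [[0.0086, -0.0201], [0.0242, -0.0153], [0.0308, -0.0105]] z [0.102 0.115 0.12 ]
scene bar 578 u min/max [[-0.0068, -0.205], [0.0202, -0.0893], [0.0391, 0.0269]] z [0.084 0.087 0.091]
scene roof 7088 u min/max [[0.0088, -0.2124], [0.1238, -0.0094], [0.2188, 0.1832]] z [0.076 0.08  0.083]
scene cup 111 u min/max [[-0.0966, 0.0421], [-0.0937, 0.1023], [-0.0906, 0.1669]] z [0.03  0.038 0.048]
home tray push [0.54846263 0.13500177] drawer [ 0.57470988 -0.07335149]
```

Request:
servo_tool(plan=[[[0,0.02,-0.04,0,5],[0,0.02,-0.04,0,5],[0,0.02,-0.04,0,5],[0,0.02,-0.04,0,5],[0,0.02,-0.04,0,0]]])

```text
time: 0.6
position: [0.2473, 0.4543, 0.2339]
ee_rot: [-90.4, 0.1, 8.5]
force: [0.7, 0.6, 0.3]
opening: 0.0124
```

Request:
servo_tool(plan=[[[0,0.02,-0.04,0,0],[0,0.02,-0.04,0,0],[0,0.02,-0.04,0,0],[0,0.02,-0.04,0,0],[0,0.02,-0.04,0,0]]])

```text
time: 1.1
position: [0.3485, 0.2455, 0.2327]
ee_rot: [-90.4, 0.1, 8.7]
force: [1.8, -0.2, 1.3]
opening: 0.0
```

Request:
servo_tool(plan=[[[0,0.02,-0.035,0,-1],[0,0.02,-0.035,0,0],[0,0.018,-0.035,0,0],[0,0.01,-0.02,0,0],[0,0,0,0,0]]])

```text
time: 1.6
position: [0.4187, 0.1104, 0.2321]
ee_rot: [-90.4, 0.1, 7.3]
force: [-0.1, -0.2, -0.4]
opening: 0.0
```

Run:
```python
from h import *
p=arm.sense(); print(p['position'],p['ee_rot'],tou(p['position']),tow(-.135,.105))
```

```text
[0.41873468 0.11042652 0.23206328] [-90.43230532   0.11160468   7.32766367] [-0.14278226  0.09683175] [0.42543499 0.1195034 ]
```

Shift +y 8 mm, then descend by about 0.195.

Request:
servo_tool(plan=[[[0,0,0.008,-0.04,0],[0,0,0,-0.045,0],[0,0,0,-0.045,0],[0,0,0,-0.04,0],[0,0,0,-0.02,0]]])

```text
time: 2.1
position: [0.418, 0.1199, 0.0388]
ee_rot: [-90.3, -0.3, 7.2]
force: [-0.2, 0.1, 1.4]
opening: -0.0003
```

Run:
```python
from h import *
p=arm.sense(); print(p['position'],p['ee_rot'],tou(p['position']),p['force'])
snap('top','t1');s=snap('scene','s1');c=s['color'][150:260,180:340]
cv2.imwrite('pics/s1c.png',cv2.cvtColor(cv2.resize(c,None,fx=4,fy=4),cv2.COLOR_RGB2BGR))
```

```text
[0.41799407 0.11992394 0.03879316] [-90.34731056  -0.26631392   7.22556591] [-0.14233001  0.10634727] [-0.18990829  0.06124771  1.42121166]
```

View pics/s1c.png

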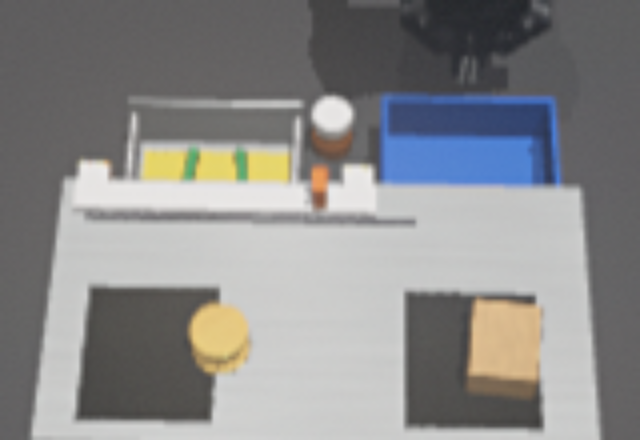

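The shut fingers are at (468,70), centred in front of the tray front. I'll push along the unit's x.

Request:
servo_tool(plan=[[[0,0.01,0.001,-0.002,0],[0,0.01,0.001,0,0],[0,0.008,0.001,0,0],[0,0.005,0.001,0,0],[0,0.005,0.001,0,0]]])

```text
time: 2.7
position: [0.4588, 0.1268, 0.0422]
ee_rot: [-90.3, -0.4, 7.3]
force: [-2.7, 0.5, -2.5]
opening: 0.0003
```

Request:
servo_tool(plan=[[[0,0.008,0.001,0,0],[0,0.01,0.001,0,0],[0,0.01,0.001,0,0],[0,0.01,0.001,0,0],[0,0.01,0.001,0,0]]])

```text
time: 3.2
position: [0.5102, 0.1322, 0.0423]
ee_rot: [-90.3, -0.3, 7.3]
force: [-5.4, -1.2, 3.0]
opening: 0.0002
```

Run:
```python
from h import *
p=arm.sense(); print(p['position'],p['ee_rot'],tou(p['position']),p['force'])
```

```text
[0.51024773 0.13222884 0.04234437] [-90.31782234  -0.30221251   7.30867882] [-0.04926181  0.10702517] [-5.38257216 -1.22233947  3.03066159]
```

Request:
servo_tool(plan=[[[0,0.009,0.001,0,0],[0,0.008,0.001,0,0],[0,0.006,0.001,0,0],[0,0.004,0.0005,0,0],[0,0.003,0.0004,0,0]]])

```text
time: 3.7
position: [0.5438, 0.1365, 0.0423]
ee_rot: [-90.3, -0.2, 7.3]
force: [-5.7, 0.2, 1.7]
opening: -0.0002
```

Run:
```python
from h import *
p=arm.sense(); print(p['position'],p['ee_rot'],tou(p['position']),p['force'])
s=snap('top','t2');c=s['color'][120:250,180:320]
cv2.imwrite('pics/t2c.png',cv2.cvtColor(cv2.resize(c,None,fx=4,fy=4),cv2.COLOR_RGB2BGR))
```

```text
[0.54377049 0.13645787 0.04234403] [-90.32062531  -0.24772884   7.29106811] [-0.01547335  0.10703113] [-5.72681787  0.22032597  1.71268132]
```

View pics/t2c.png

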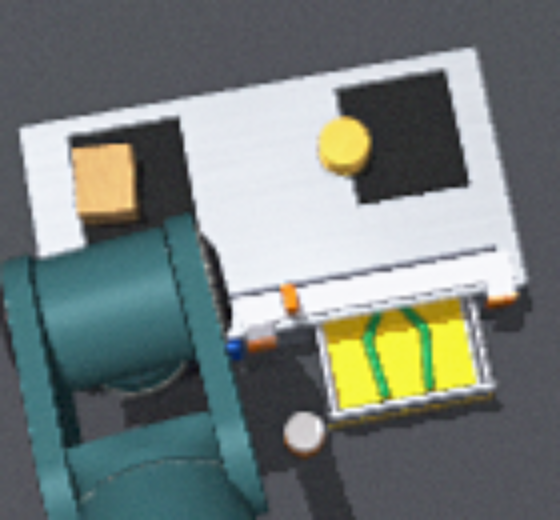

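Only a sliver of blue tray (235,347) still shows. I'll creep forward until the force rises.

Request:
servo_tool(plan=[[[0,0.002,0.0003,0,0],[0,0.002,0.0003,0,0],[0,0.002,0.0003,0,0]]])

```text
time: 4.05
position: [0.5457, 0.1368, 0.0411]
ee_rot: [-90.4, 0.4, 7.3]
force: [-24.3, -0.1, 3.3]
opening: -0.0002
```

Request:
servo_tool(plan=[[[0,0.002,0.0003,0,0],[0,0.001,0.0001,0,0]]])

```text
time: 4.25
position: [0.5452, 0.1367, 0.0396]
ee_rot: [-90.4, 0.9, 7.3]
force: [-7.9, -0.8, 3.5]
opening: 0.0001
```

The force rose to 24 N at the stop, so the tray is home. I'll back off, lift, and go to the drawer.

Request:
servo_tool(plan=[[[0,-0.02,-0.0025,0,0],[0,-0.03,-0.004,0,0],[0,-0.035,-0.004,0.01,0],[0,-0.01,-0.005,0.045,0],[0,0,0,0.045,0]]])

```text
time: 4.75
position: [0.4447, 0.1201, 0.1356]
ee_rot: [-90.4, 1.3, 7.3]
force: [1.5, 0.2, -0.1]
opening: 0.0001
```

Request:
servo_tool(plan=[[[0,0.002,-0.04,0,0],[0,0.002,-0.04,0,0],[0,0.002,-0.04,0,0],[0,0.002,-0.04,0,0],[0,0,-0.04,0,0]]])

```text
time: 5.25
position: [0.4553, -0.0824, 0.1454]
ee_rot: [-90.5, 0.1, 7.8]
force: [0.8, 0.6, -0.1]
opening: -0.0
```

Run:
```python
from h import *
p=arm.sense(); print(p['position'],p['ee_rot'],tou(p['position']),p['force'],tow(-.125,-.105))
s=snap('top','t3');c=s['color'][120:250,180:320]
cv2.imwrite('pics/t3c.png',cv2.cvtColor(cv2.resize(c,None,fx=4,fy=4),cv2.COLOR_RGB2BGR))
```

```text
[ 0.45534822 -0.08237771  0.14543089] [-90.53821404   0.11000406   7.83003005] [-0.13055384 -0.0990368 ] [ 0.77106807  0.55830718 -0.14680624] [ 0.46160383 -0.0876    ]
```

View pics/t3c.png

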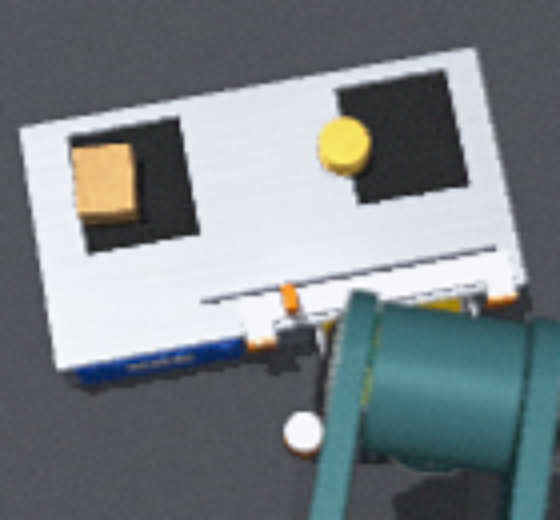

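The tray's front at (160,360) is flush and the jar at (303,433) hasn't moved. I'll descend at the drawer.

Request:
servo_tool(plan=[[[0,0.003,-0.006,-0.03,0],[0,0,0,-0.04,0],[0,0,0,-0.025,0],[0,0,0,-0.008,0],[0,0,0,0,0]]])

```text
time: 5.8
position: [0.4596, -0.097, 0.0419]
ee_rot: [-90.9, -0.3, 7.4]
force: [-0.0, 0.3, 0.8]
opening: 0.0005
```

Request:
servo_tool(plan=[[[0,0.01,0.001,0,0],[0,0.01,0.001,0,0],[0,0.006,0.001,0,0],[0,0.006,0.001,0,0],[0,0.006,0.001,0,0]]])

```text
time: 6.3
position: [0.503, -0.0917, 0.0467]
ee_rot: [-91.0, -0.6, 7.4]
force: [-2.5, -1.4, -0.9]
opening: 0.0002
```

Run:
```python
from h import *
p=arm.sense(); print(p['position'],p['ee_rot'],tou(p['position']),p['force'])
```

```text
[ 0.50301107 -0.09167716  0.04667375] [-91.01865137  -0.64736131   7.41542142] [-0.08442705 -0.11422056] [-2.50487654 -1.40121104 -0.87662024]
```

Request:
servo_tool(plan=[[[0,0.009,0.0015,0,0],[0,0.01,0.0015,0,0],[0,0.01,0.0015,0,0],[0,0.01,0.0015,0,0],[0,0.008,0.001,0,0]]])

```text
time: 6.8
position: [0.5541, -0.0842, 0.0467]
ee_rot: [-91.1, -0.6, 7.4]
force: [-2.5, -0.9, 0.9]
opening: -0.0003
```

Run:
```python
from h import *
p=arm.sense(); print(p['position'],p['ee_rot'],tou(p['position']),p['force'])
```

```text
[ 0.55410095 -0.08422595  0.04671799] [-91.05006882  -0.61103679   7.41966064] [-0.03280649 -0.11321335] [-2.49983907 -0.93157213  0.92748843]
```

Request:
servo_tool(plan=[[[0,0.005,0.001,0,0],[0,0.004,0.0005,0,0],[0,0.003,0.0005,0,0],[0,0.002,0.0003,0,0]]])

```text
time: 7.2
position: [0.57, -0.0816, 0.0465]
ee_rot: [-91.0, -0.6, 7.4]
force: [-2.3, -1.9, 1.3]
opening: 0.0001
```

Request:
servo_tool(plan=[[[0,0.002,0.0003,0,0],[0,0.002,0.0003,0,0],[0,0.001,0,0,0]]])

```text
time: 7.5
position: [0.5752, -0.0809, 0.0466]
ee_rot: [-91.0, -0.6, 7.4]
force: [-1.9, -0.2, 0.3]
opening: -0.0003
```

Run:
```python
from h import *
p=arm.sense(); print(p['position'],p['ee_rot'],tou(p['position']),p['force'])
```

```text
[ 0.57517834 -0.08092382  0.04659098] [-91.03467285  -0.59313656   7.42560773] [-0.01148166 -0.11257151] [-1.89708275 -0.17068687  0.32711332]
```

Request:
servo_tool(plan=[[[0,0.0015,0.0002,0,0],[0,0.001,0,0,0]]])

```text
time: 7.7
position: [0.5751, -0.0809, 0.0462]
ee_rot: [-91.0, -0.2, 7.4]
force: [-13.0, -1.2, 6.3]
opening: -0.0001
```

Request:
servo_tool(plan=[[[0,0.0015,0.0002,0,0],[0,0.0015,0,0,0]]])

```text
time: 7.9
position: [0.5749, -0.081, 0.0462]
ee_rot: [-90.9, 0.3, 7.4]
force: [-24.8, 0.7, 14.1]
opening: 0.0
```

The drawer is at its stop. I'll back off, lift and check.

Request:
servo_tool(plan=[[[0,-0.02,-0.0025,0,0],[0,-0.035,-0.004,0,0],[0,-0.035,-0.004,0.02,0],[0,-0.01,0,0.045,0],[0,-0.01,0,0.045,0]]])

```text
time: 8.4
position: [0.459, -0.0903, 0.1527]
ee_rot: [-90.7, 0.7, 7.4]
force: [1.5, -1.0, 1.1]
opening: -0.0001
```

Request:
servo_tool(plan=[[[0,-0.02,0,0.045,0],[0,-0.02,-0.04,0.02,0],[0,0,-0.045,0,0],[0,0,-0.045,0,0],[0,0,0,0,0]]])

```text
time: 8.9
position: [0.418, -0.2234, 0.2297]
ee_rot: [-91.1, -0.2, 7.7]
force: [0.8, 0.9, 1.1]
opening: -0.0003
```

```bash
cat > look.py <<'E'
from h import *
import sys
k=sys.argv[1]
p=arm.sense(); print(p['time'],p['position'],p['ee_rot'],tou(p['position']),p['force'])
im=[]
for n,(u0,v0,w,h) in(('top',(180,120,140,130)),('scene',(180,150,160,120))):
    s=snap(n,n+k);P=cloud(s); U=tou(P); z=P[...,2]; ok=s['range_z']>0
    c=s['color'][v0:v0+h,u0:u0+w]; im.append(cv2.resize(c,(560,420 if n=='scene' else 520)))
    cv2.imwrite(f'pics/{n}{k}c.png',cv2.cvtColor(im[-1],cv2.COLOR_RGB2BGR))
    def rep(nm,m):
        m=m&ok
        if m.sum()>2: print(n,nm,m.sum(),np.percentile(U[m],[2,50,98],axis=0).round(4).tolist(),'z',np.median(z[m]).round(3))
    box=lambda x0,x1,y0,y1,z0,z1:(U[...,0]>x0)&(U[...,0]<x1)&(U[...,1]>y0)&(U[...,1]<y1)&(z>z0)&(z<z1)
    rep('drawer face',box(-.03,.02,-.175,-.05,.03,.068))
    rep('tray face',box(-.03,.02,.05,.17,.02,.055))
    rep('thumb',box(0,.04,-.06,.06,.1,.125))
    rep('jar',box(-.15,-.02,-.028,.028,.042,.057))
E
python3 look.py 4
```

```text
8.9 [ 0.41798444 -0.2234096   0.22967307] [-91.10905661  -0.17072855   7.68230165] [-0.18525176 -0.23429279] [0.83508447 0.85250176 1.11371292]
top drawer face 75 [[-0.0004, -0.172], [0.0007, -0.1134], [0.0022, -0.0526]] z 0.05
top tray face 70 [[-0.0019, 0.0533], [-0.001, 0.1091], [0.0008, 0.1667]] z 0.041
top thumb 27 [[0.0078, -0.0228], [0.018, -0.017], [0.0278, -0.0113]] z 0.118
top jar 73 [[-0.1006, -0.0238], [-0.0866, -0.0091], [-0.0717, 0.0058]] z 0.051
scene thumb 36 [[0.008, -0.0202], [0.0232, -0.0153], [0.0314, -0.0105]] z 0.115
scene jar 76 [[-0.0997, -0.0229], [-0.0823, -0.0091], [-0.0683, 0.0074]] z 0.049
```

View pics/top4c.png

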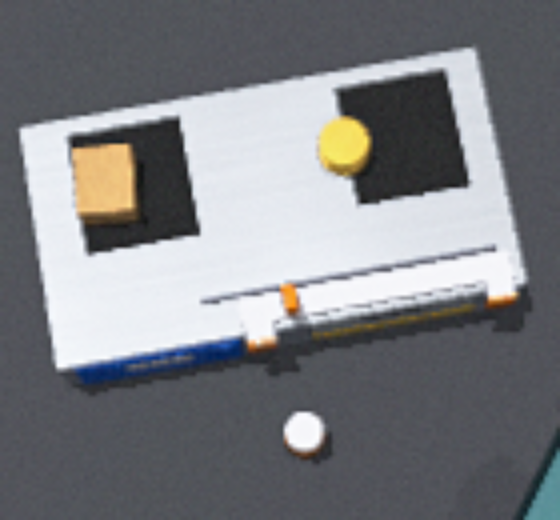

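Both fronts are flush: the drawer face at +0.7 mm and the tray face at -1 mm from the front plane. The thumb is at (290,299), and the next move is to the spot right of it.

Request:
servo_tool(plan=[[[0,0.036,0.037,0,0],[0,0.036,0.037,0,0],[0,0.036,0.037,0,0],[0,0.036,0.037,0,0],[0,0.03,0.03,0,0]]])

```text
time: 9.5
position: [0.5886, -0.0388, 0.23]
ee_rot: [-91.0, -0.3, 7.6]
force: [-0.2, -0.7, 0.3]
opening: -0.0
```

Run:
```python
from h import *
p=arm.sense(); print(p['position'],p['ee_rot'],tou(p['position']),tow(.018,-.065))
```

```text
[ 0.58856838 -0.03879021  0.22999078] [-91.04893646  -0.31243871   7.56819695] [ 0.00706953 -0.07244187] [ 0.598483   -0.03004053]
```

Request:
servo_tool(plan=[[[0,0.01,0.002,-0.035,0],[0,0,0,-0.035,0],[0,0,0,-0.03,0],[0,0,0,-0.015,0],[0,0,0,0,0]]])

```text
time: 10.0
position: [0.6006, -0.0229, 0.1109]
ee_rot: [-90.9, -0.4, 8.4]
force: [0.1, 0.2, -0.1]
opening: 0.0001
```

```bash
python3 look.py 5
```

```text
10.0 [ 0.60060801 -0.02294688  0.11091527] [-90.91123257  -0.36576422   8.37663968] [ 0.02099496 -0.05822757] [ 0.13456878  0.18738668 -0.0935935 ]
top drawer face 59 [[-0.0001, -0.1727], [0.001, -0.0961], [0.0021, -0.0559]] z 0.048
top tray face 68 [[-0.002, 0.0533], [-0.0009, 0.1159], [0.0009, 0.1673]] z 0.039
top thumb 16 [[0.0078, -0.0472], [0.0112, -0.0172], [0.0199, -0.0115]] z 0.114
scene thumb 52 [[0.0091, -0.0592], [0.0274, -0.017], [0.0334, -0.0105]] z 0.116
scene jar 22 [[-0.1005, -0.0131], [-0.0934, -0.0029], [-0.0806, 0.0075]] z 0.049
```

View pics/scene5c.png

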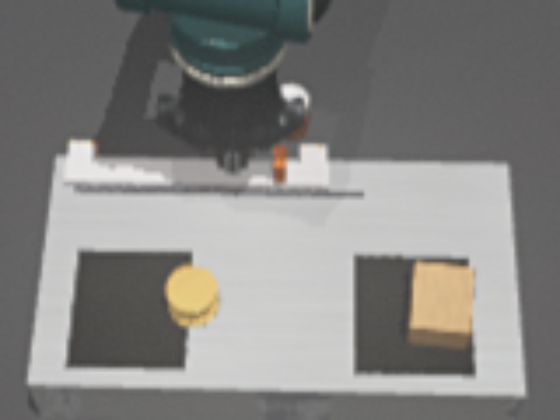

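The shut fingers at (232,160) are right of the thumb (280,165), with about 20 mm between them. I'll lower 5 mm and push left.

Request:
servo_tool(plan=[[[0,-0.003,0.004,-0.005,-1],[0,-0.001,0.006,0,0],[0,-0.001,0.006,0,0],[0,-0.0005,0.004,0,0]]])

```text
time: 10.5
position: [0.5973, -0.0025, 0.1134]
ee_rot: [-91.0, -0.9, 7.2]
force: [-0.1, -0.0, -0.5]
opening: -0.0001
```

Request:
servo_tool(plan=[[[0,-0.0005,0.005,0,0],[0,-0.0007,0.006,0,0],[0,-0.001,0.007,0,0],[0,-0.001,0.007,0,0]]])

```text
time: 10.9
position: [0.5941, 0.024, 0.1142]
ee_rot: [-91.1, -1.0, 7.2]
force: [1.1, -2.4, 0.2]
opening: 0.0001
```

```bash
python3 look.py 6
```

```text
10.9 [0.59412347 0.02398698 0.11415206] [-91.09142323  -0.98515943   7.15579743] [ 0.02042739 -0.01085127] [ 1.05781876 -2.39671014  0.24950365]
top drawer face 53 [[-0.0105, -0.1705], [0.0008, -0.1279], [0.0017, -0.0526]] z 0.052
top tray face 44 [[-0.0025, 0.0571], [-0.0007, 0.1322], [0.0008, 0.1678]] z 0.039
top thumb 10 [[0.0075, 0.0042], [0.0094, 0.0096], [0.0154, 0.0138]] z 0.115
scene thumb 49 [[0.0108, -0.0197], [0.0284, 0.0076], [0.0345, 0.0141]] z 0.116
```

Request:
servo_tool(plan=[[[0,-0.0007,0.004,-0.003,0],[0,-0.0006,0.005,-0.002,0],[0,-0.0005,0.004,0,0],[0,-0.0003,0.002,0,0]]])

```text
time: 11.4
position: [0.5929, 0.0345, 0.1095]
ee_rot: [-91.8, -1.0, 7.1]
force: [3.5, -23.8, 1.3]
opening: -0.0003
```

Request:
servo_tool(plan=[[[0,-0.0002,0.0015,0,0],[0,-0.0002,0.0015,0,0],[0,0,0.001,0,0]]])

```text
time: 11.7
position: [0.593, 0.034, 0.1096]
ee_rot: [-92.3, -1.0, 7.0]
force: [-0.4, -10.3, 3.0]
opening: 0.0003
```

```bash
python3 look.py 7
```

```text
11.7 [0.59295763 0.03404828 0.10960276] [-92.3218235   -1.03802747   6.96545805] [ 0.02052822 -0.00072315] [ -0.38911416 -10.34783889   3.00004573]
top drawer face 52 [[-0.0105, -0.1567], [0.0006, -0.1169], [0.0017, -0.074]] z 0.05
top tray face 36 [[-0.0022, 0.0635], [-0.0007, 0.1372], [0.0004, 0.1677]] z 0.039
top thumb 9 [[0.0073, -0.0026], [0.0092, 0.0185], [0.0105, 0.024]] z 0.111
scene thumb 53 [[0.0133, -0.0104], [0.0286, 0.0139], [0.0329, 0.0232]] z 0.116
```

The bar is at its stop: 24 N, at the predicted position. Now I'll back off and check.

Request:
servo_tool(plan=[[[0,0.002,-0.01,0,0],[0,0.003,-0.02,0,0],[0,0,0,0.04,0],[0,-0.01,0,0.045,0],[0,-0.04,0,0.045,0]]])

```text
time: 12.3
position: [0.5528, 0.0025, 0.2272]
ee_rot: [-92.1, -0.3, 7.0]
force: [-0.6, -0.2, 0.0]
opening: 0.0005
```

Request:
servo_tool(plan=[[[0,-0.04,-0.04,0,0],[0,-0.04,-0.045,0,0],[0,-0.04,-0.045,0,0],[0,-0.02,-0.045,0,0],[0,0,0,0,0]]])

```text
time: 12.8
position: [0.4252, -0.1565, 0.2326]
ee_rot: [-92.2, -0.9, 7.1]
force: [0.4, 0.4, -1.1]
opening: 0.0005
```

```bash
python3 look.py 8
```

```text
12.8 [ 0.42515618 -0.15654197  0.23262572] [-92.20576295  -0.90178712   7.14599641] [-0.16977868 -0.16884588] [ 0.43458322  0.40216577 -1.12345368]
top drawer face 67 [[-0.0105, -0.1663], [0.0009, -0.1092], [0.002, -0.0536]] z 0.05
top tray face 63 [[-0.0024, 0.0642], [-0.001, 0.1115], [0.0005, 0.1669]] z 0.039
top thumb 26 [[0.0073, 0.013], [0.0158, 0.0186], [0.027, 0.0241]] z 0.117
top jar 71 [[-0.1011, -0.024], [-0.086, -0.0094], [-0.0714, 0.0052]] z 0.051
scene thumb 31 [[0.0117, 0.014], [0.0251, 0.0199], [0.031, 0.0233]] z 0.115
scene jar 71 [[-0.1001, -0.0229], [-0.0827, -0.0091], [-0.0702, 0.0074]] z 0.049
```

View pics/top8c.png

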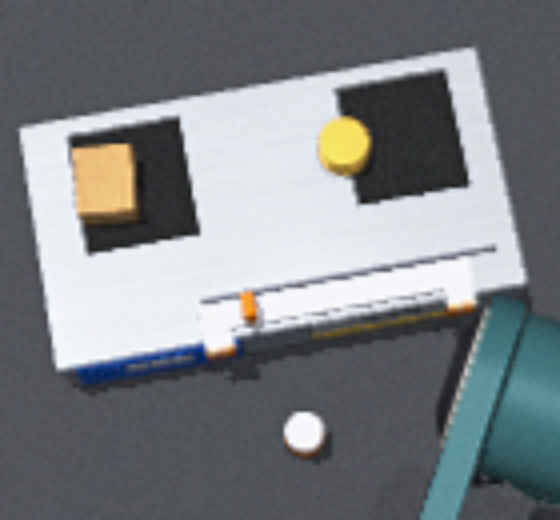

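View pics/top8.png

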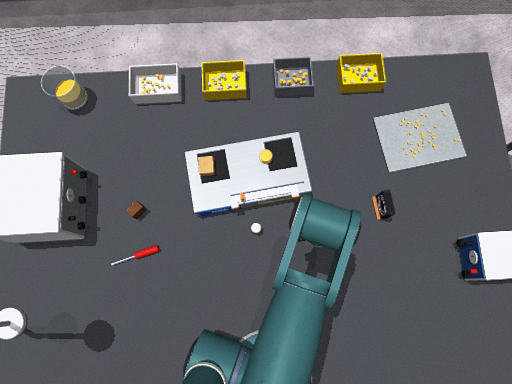

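The jar and the other bystanders look unmoved. But the thumb shifted only about 35.5 mm where I expected 40, so I'll measure the bar's travel more accurately.

Run:
```python
from h import *
for n in('top','scene'):
  for k in('0','8'):
    s=dict(np.load(f'pics/{n}{k}.npz'));P=cloud(s);U=tou(P);c=s['color'].astype(float)
    hsv=cv2.cvtColor(s['color'],cv2.COLOR_RGB2HSV)
    m=(c[...,0]-c[...,2]>60)&(U[...,0]>-.03)&(U[...,0]<.05)&(U[...,1]<.08)&(U[...,1]>-.24)&(P[...,2]>.05)
    K,L,st,ce=cv2.connectedComponentsWithStats(m.astype(np.uint8))
    for i in range(1,K):
        if st[i,4]<5: continue
        u,v=ce[i]; q=L==i
        zz=.117 if P[q][:,2].max()>.1 else .072
        zz={'t':.105}.get('t') if P[q][:,2].max()>.1 else .072
        d=np.array([(u-s['cx'])/s['fx'],-(v-s['cy'])/s['fy'],-1])@rot(s).T
        o=np.array(s['xyz']); w=o+d*(zz-o[2])/d[2]
        print(n,k,st[i,4],ce[i].round(1),tou(w).round(4),P[q][:,2].max().round(3))
    b=(abs(P[...,2]-.087)<.004)&(hsv[...,1]<40)&(hsv[...,2]>150)&(U[...,0]>0)&(U[...,0]<.05)&(U[...,1]<.08)&(U[...,1]>-.24)
    q=U[b]; print(n,k,'bar ends',np.percentile(q[:,1],[1,3,97,99]).round(4))
```

```text
top 0 25 [252.  193.8] [ 0.0205 -0.0178] 0.123
top 0 16 [304.7 194.6] [-0.0083 -0.1979] 0.091
top 0 6 [242.5 206. ] [-0.0084  0.0213] 0.09
top 0 8 [246.5 205.5] [-0.0092  0.0074] 0.089
top 0 bar ends [-0.2154 -0.2086  0.0564  0.0726]
top 8 25 [241.6 195.9] [0.0196 0.0181] 0.124
top 8 14 [294.1 196.7] [-0.009  -0.1601] 0.09
top 8 13 [235.4 207.5] [-0.0092  0.0463] 0.089
top 8 bar ends [-0.2099 -0.1957  0.062   0.0727]
scene 0 30 [259.5 195.4] [ 0.0146 -0.0155] 0.121
scene 0 bar ends [-0.2078 -0.2037  0.0261  0.0445]
scene 8 20 [271.  195.9] [0.0156 0.0202] 0.12
scene 8 bar ends [-0.189  -0.1697  0.0583  0.0636]
```

The travel measures 36 to 38 mm, which is close to the 35 mm limit. I'll push a second time to confirm it really is at the stop.

Request:
servo_tool(plan=[[[0,0.035,0.028,0,0],[0,0.035,0.028,0,0],[0,0.035,0.028,0,0],[0,0.035,0.028,0,0],[0,0.02,0.01,0,0]]])

```text
time: 13.4
position: [0.5928, -0.0216, 0.2317]
ee_rot: [-92.1, -1.0, 7.4]
force: [-0.5, -0.7, 1.1]
opening: -0.0
```

Run:
```python
from h import *
p=arm.sense(); print(p['position'],p['ee_rot'],tou(p['position']),tow(.018,-.04))
```

```text
[ 0.59277167 -0.02159825  0.23170322] [-92.07624928  -0.98029325   7.36798043] [ 0.01338863 -0.05591007] [ 0.59535833 -0.00523657]
```

Request:
servo_tool(plan=[[[0,0.002,0,-0.035,0],[0,0,0,-0.035,0],[0,0,0,-0.03,0],[0,0,0,-0.018,0],[0,0,0,-0.002,0]]])

```text
time: 13.9
position: [0.5987, -0.0092, 0.1042]
ee_rot: [-91.9, -0.8, 8.2]
force: [0.9, -0.8, 0.1]
opening: -0.0001
```

Run:
```python
from h import *
p=arm.sense(); print(p['position'],p['ee_rot'],tou(p['position']),tow(.018,-.04))
```

```text
[ 0.59874418 -0.00923714  0.10418641] [-91.88708775  -0.80250613   8.16834835] [ 0.02085928 -0.04439239] [ 0.59535833 -0.00523657]
```

Request:
servo_tool(plan=[[[0,-0.002,0.008,0,-1],[0,-0.001,0.008,0,0],[0,-0.001,0.008,0,0],[0,-0.001,0.007,0,0],[0,-0.0005,0.004,0,0]]])

```text
time: 14.4
position: [0.5944, 0.0314, 0.106]
ee_rot: [-91.8, -0.9, 7.4]
force: [0.2, 0.6, 0.2]
opening: -0.0003
```

Request:
servo_tool(plan=[[[0,-0.0003,0.003,0,0],[0,-0.0003,0.003,0,0],[0,-0.0002,0.003,0,0]]])

```text
time: 14.7
position: [0.5942, 0.0345, 0.1065]
ee_rot: [-92.7, -0.9, 7.4]
force: [1.6, -30.7, -3.3]
opening: -0.0004
```

Run:
```python
from h import *
p=arm.sense(); print(p['position'],p['force'],p['ee_rot'],tou(p['position']))
```

```text
[0.59419232 0.03447019 0.10651837] [  1.59069059 -30.72310658  -3.26102715] [-92.68572587  -0.85390072   7.38668923] [ 0.02180596 -0.00045887]
```

The same stop position held at 31 N, so it's the hard stop. I'll retreat.

Request:
servo_tool(plan=[[[0,0.001,-0.01,0,0],[0,0.002,-0.015,0,0],[0,0,0,0.04,0],[0,-0.01,0,0.045,0],[0,-0.04,0,0.045,0]]])

```text
time: 15.2
position: [0.5528, 0.0057, 0.2262]
ee_rot: [-92.6, -0.3, 7.3]
force: [0.2, -0.2, 0.8]
opening: 0.0001
```

Request:
servo_tool(plan=[[[0,-0.04,-0.04,0,0],[0,-0.04,-0.045,0,0],[0,-0.04,-0.045,0,0],[0,-0.02,-0.045,0,0],[0,0,0,0,0]]])

```text
time: 15.7
position: [0.4257, -0.1542, 0.2337]
ee_rot: [-92.8, -1.0, 7.5]
force: [0.3, 0.0, 0.7]
opening: 0.0004
```

```bash
python3 look.py 9
python3 - <<'E'
import cv2
a=cv2.imread('pics/top0.png');b=cv2.imread('pics/top9.png')
a=a[120:280,100:420];b=b[120:280,100:420]
cv2.imwrite('pics/cmp.png',cv2.resize(cv2.vconcat([a,b]),None,fx=1.8,fy=1.8))
E
```

```text
15.7 [ 0.42574557 -0.15423821  0.23366144] [-92.81783433  -1.03907344   7.4564123 ] [-0.16890597 -0.16663385] [0.28246426 0.01827556 0.73561125]
top drawer face 64 [[-0.0096, -0.1537], [0.0007, -0.1045], [0.0019, -0.0525]] z 0.05
top tray face 62 [[-0.0022, 0.0642], [-0.0009, 0.1204], [0.002, 0.1673]] z 0.038
top thumb 25 [[0.008, 0.013], [0.016, 0.0184], [0.0275, 0.0241]] z 0.116
top jar 71 [[-0.1011, -0.0239], [-0.0863, -0.0088], [-0.0714, 0.0058]] z 0.05
scene thumb 30 [[0.0108, 0.014], [0.0247, 0.0199], [0.0313, 0.0233]] z 0.114
scene jar 74 [[-0.0994, -0.0229], [-0.0826, -0.0063], [-0.0688, 0.0074]] z 0.049
```

View pics/cmp.png

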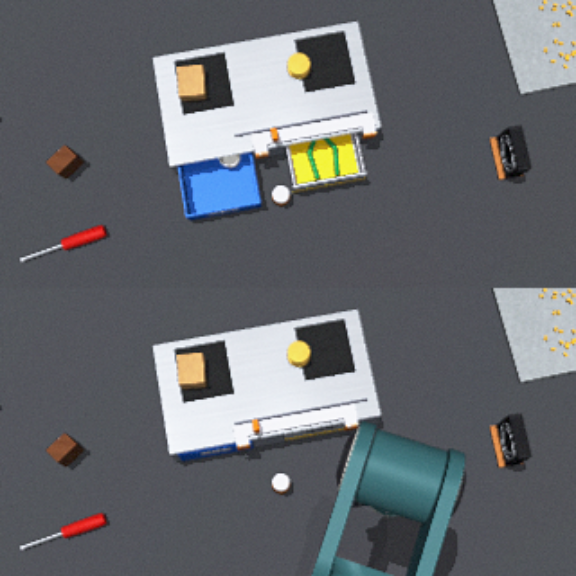

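The before and after views match for all the bystanders. The tray and drawer are flush, the bar is at the left, and the arm is clear.

```bash
python3 -c "
from rig import arm
print(arm.job_done())"
```

```text
the job is handed in; nothing more can be done
None
```

I pushed the tray home first, then the drawer, and only then slid the locking bar left. I used the shut fingertips throughout, then retreated and handed in at about 16 s.

- **Fronts:** the last pictures show the drawer face about 0.7 mm and the tray face about 1 mm from the unit's front plane. Both pushes ended against a stop, at about 25 N.
- **Locking bar:** it stopped at the same place on two pushes (24 N and 31 N), with the thumb block about 18–20 mm left of the centre post's middle, against 20 mm expected. One check disagreed: the cameras showed only about 36–38 mm of travel, not 40. Either the bar did not start quite at 0 or the measurement is off by a few millimetres. The repeat push and the end position point to the hard stop.
- **Bystanders:** the jar measured unmoved to within about 3 mm, and the others look unmoved when the first and last top views are compared.
- **Cup:** it is hidden under the roof, so I could not see it at the end. The fingers never went near it, and the tray moved at about 0.1 m/s.

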